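Lock the powder bottles away in the latched box

ROBOT

A 7-joint arm with a two-finger parallel gripper is mounted at the origin on a cart in front of the work surface, level with it; the furniture and walls round the work are solid. World frame = base frame: x ahead of the robot, y to its left, z up, the work surface at z = 0. Lengths are in m, angles in rad, forces in N, time in s.
With the tool pointing down it reaches from about 0.4 to 0.85 m from the base axis. Payload 10.4 kg.
Tool frame: the origin (TCP) lies midway between the tips of the shut fingers; the grasp point (between the pads) lies 19 mm behind it; z points along the fingers, y is the line along which they close (so a half turn about z gives the same grasp; the last joint's range is limited). The gripper opens to 87 mm and grips with 3 to 60 N. Pads are 19 mm wide; open, the fingers measure 117 mm over their backs; the gripper's body (75 mm by 190 mm) begins 51 mm behind the grasp point.
Start: joints at [-1.129, 0.332, -0.065, 1.46, 0.022, 1.35, -0.088], TCP at [0.28, 0.559, 0.223] pointing down, gripper open.
Joint ranges: [-2.6, 2.6], [-0.5, 2.12], [-1.47, 1.34], [0.16, 2.42], [-1.27, 4.41], [0.06, 2.06], [-2.6, 2.6]. Speed limits (rad/s): [2.22, 2.22, 2.79, 2.79, 3.14, 3.14, 3.14].

INTERFACE

Orientations are given as a unit quaternion [x, y, z, w].
In Python, from bench import r gives the robot as it stands.
- The arm moves only by the tool apply_moves, never from a script. Its argument "steps" is a list of rows, each a list of 7 numbers: the turn, a rotation vector about the tool's x, y, z in rad, then the shift along the tool's x, y, z in mm, then the opening, from -1 (shut) to 1 (fully open). In form: [[ax, ay, az, x, y, z, claw], ...]. A call has 1 to 20 rows; each row is the pose to reach, as a shift and turn from the pose commanded when the call began, along the tool's axes at that moment; what a row does not reach only later rows make up. A row lasts 1/12 s, in which the tool goes at most 41.7 mm and 7.16 degrees, less where a joint would pass 70% of its speed; a pose out of reach is approached as far as the arm can. A call with a gripper value outside its range is refused whole. The fingers move at their own pace and stop on an object; "force" is the grip in N (left out, the last holds). Time passes only in rows, so rows that repeat a pose let the fingers close. It gives the time, the measured TCP pose, the force, the opening and the grip force at its end, in the units of the state.
- r.read_state(): the state, without advancing time (a new reading comes with each control period).
- r.camera(name): name is "scene" or "top" or "wrist"; returns a dict with "pixels" (384x512x3 uint8, red, green, blue), "z_map" (384x512 float32, m along the optical axis (not along the pixel's ray), 0 where there is no reading), "fovy" (degrees; the focal length in pixels is half the picture's height over the tangent of half this angle, whatever the lens; pixels are square), "cx", "cy" (the principal point, pixels), "position" and "orientation" of the camera in the world. Camera axes: x right, y down, z forward; pixel columns grow to the right and rows downward; lengths in m; the calibration is good to about 2 mm. A picture is of the moment at which its call begins.
- r.close_job(): hands the job in; it is judged then, once.
The state is a dict: "time": time; "joint_positions": joint angles; "joint_vel": joint speeds; "joint_torque": joint torques, N m; "ee_pos": TCP position; "eef_rot": TCP orientation; "ft_force": force on the tool from outside, world axes, zero at the start; "torque": the same for the moment, N m; "width": finger opening in m; "grip_force": force on a finger pad.
Only numpy, scipy, OpenCV 4.12 (cv2) and the standard library are available. Lean on these libraries where they do the work, as an engineer would, in place of code of your own. Each camera call takes 0.05 s, during which the arm holds its last target. There are 200 camera calls.

TASK

Take the release key from its stand, push its shaft down through the slot in the box's latch housing so that the hidden latch tab lets the lid spring wide open, and put every short white powder bottle from the bench into the box. Then press the lid shut until it latches and stays shut, with the key standing in its stand again at the end; leave the taller bottle out of it.

Things in the scene. Friction and masses are not known exactly. Their poses are not given: they have to be found in the camera images.
- slot (a point): centre of the slot in the top face of the dark latch housing on the box's front, 113 mm above the bench. x points from housing to hinge, y left along the box, z up. Slot 14 mm wide (x), 26 mm long (y), straight down, edges 6 mm thick. 33 mm below the top face lies the hidden latch tab, a sprung rocker plate: 6 to 8 N; pushing it 4 to 5 mm down frees the lid, its stop is at about 11 mm.
- box_in (a point): centre of the inner floor of the grey metal bottle box, 6 mm above the bench; axes as for the slot. The box is fixed to the bench, 140 mm (x) by 270 mm (y), walls 5 mm thick and 108 mm high; inside 130 by 260 mm. The latch housing, 90 mm wide, stands out 60 mm in front (-x) of it.
- hinge (a point): middle of the lid's hinge line along the top of the box's back edge (75 mm behind its centre), 112 mm above the bench; fixed to the box, axes as for the slot.
- lid_edge (a point): middle of the lid's front edge, on its upper (outer) face; moves with the lid. The lid is a flat grey plate, 149 mm from hinge line to front edge, 276 mm wide, 6 mm thick; in the middle a 40 mm wide tongue goes 18 mm farther and carries the catch bar 23 mm under it. Shut, its upper face is 115 mm above the bench; open, this edge is about 260 mm up.
- lid (a joint): lid angle, rad: 0 shut, 1.75 wide open (stop, leaning back a little). Once unlatched a damped spring throws it open within about 2 s and holds it there. Pushing it shut takes 1 to 4 N at the front edge, the last millimetres about 5 to 10 N as the catch bar snaps under the hook. Latched it stays below 0.03 by itself, otherwise it springs open again.
- latch (a joint): angle of the hidden rocker latch, rad: 0 at rest, 0.45 at its stop; grows as the tab is pushed down, springs back.
- key_grip (a point): centre of the handle of the release key, a loose upright tool of 90 g: black round handle, 26 mm in diameter and 60 mm long, below it a straight steel shaft 8 mm in diameter and 75 mm long whose end is 105 mm below this point. z points from shaft to handle. It starts in its stand, shaft in the bore, the handle's underside resting on the stand's top.
- key_tip (a point): free (lower) end of the key's shaft, on its axis.
- stand_top (a point): centre of the top face of the key stand, at the mouth of its bore: an upright square aluminium block, 50 by 50 by 85 mm, fixed to the bench, with a 14 mm bore 80 mm deep from the top.
- bottle0_mid (a point): centre (half-way up) of a closed white powder bottle with white screw cap, standing upright: 49 mm in diameter, 94 mm tall, about 160 g, bottom-heavy. Two to four of these are present.
- bottle1_mid (a point): centre (half-way up) of a closed white powder bottle with white screw cap, standing upright: 49 mm in diameter, 94 mm tall, about 160 g, bottom-heavy. Two to four of these are present.
- bottle2_mid (a point): centre (half-way up) of a closed white powder bottle with white screw cap, standing upright: 49 mm in diameter, 94 mm tall, about 160 g, bottom-heavy. Two to four of these are present.
- bottle3_mid (a point): centre (half-way up) of a closed white powder bottle with white screw cap, standing upright: 49 mm in diameter, 94 mm tall, about 160 g, bottom-heavy. Two to four of these are present.
- tall_mid (a point): centre of the one taller, slimmer white bottle (45 mm in diameter, 132 mm tall), upright on the bench. It is no powder bottle, does not fit under the lid and is not part of the job.
Not all that is in view belongs to the job. Leave any yellow look-alike of the part that bears tall_mid alone.

How it is judged:
On the way, in this order (a step that is already met when the one before it is completed fails the run):
1. the latch tab is pushed down with the key's shaft through the slot (value of joint latch above 0.06 rad and z of key_tip in the frame of slot below -0.025 m and horizontal distance between key_tip and slot below 0.018 m).
2. the lid is wide open (value of joint lid above 1.2 rad), for 0.1 s.
3. all powder bottles are in the box while the lid is still open (x of bottle0_mid in the frame of box_in between -0.065 and 0.065 m and y of bottle0_mid in the frame of box_in between -0.13 and 0.13 m and z of bottle0_mid in the frame of box_in between 0.01 and 0.07 m and x of bottle1_mid in the frame of box_in between -0.065 and 0.065 m and y of bottle1_mid in the frame of box_in between -0.13 and 0.13 m and z of bottle1_mid in the frame of box_in between 0.01 and 0.07 m and x of bottle2_mid in the frame of box_in between -0.065 and 0.065 m and y of bottle2_mid in the frame of box_in between -0.13 and 0.13 m and z of bottle2_mid in the frame of box_in between 0.01 and 0.07 m and x of bottle3_mid in the frame of box_in between -0.065 and 0.065 m and y of bottle3_mid in the frame of box_in between -0.13 and 0.13 m and z of bottle3_mid in the frame of box_in between 0.01 and 0.07 m and value of joint lid above 0.6 rad), for 0.1 s.
4. the lid is shut (value of joint lid below 0.04 rad), for 0.2 s.
At the end, for the whole second after the job is handed in: the lid is latched shut by itself (below 0.04 rad), every powder bottle present is inside the box, the key stands upright in its stand with its handle down on the stand's top (centred within 12 mm, within 6 mm of fully down), and the taller bottle is outside the box (value of joint lid below 0.04 rad and velocity of joint lid below 0.1 rad/s and x of bottle0_mid in the frame of box_in between -0.065 and 0.065 m and y of bottle0_mid in the frame of box_in between -0.13 and 0.13 m and z of bottle0_mid in the frame of box_in between 0.01 and 0.07 m and x of bottle1_mid in the frame of box_in between -0.065 and 0.065 m and y of bottle1_mid in the frame of box_in between -0.13 and 0.13 m and z of bottle1_mid in the frame of box_in between 0.01 and 0.07 m and x of bottle2_mid in the frame of box_in between -0.065 and 0.065 m and y of bottle2_mid in the frame of box_in between -0.13 and 0.13 m and z of bottle2_mid in the frame of box_in between 0.01 and 0.07 m and x of bottle3_mid in the frame of box_in between -0.065 and 0.065 m and y of bottle3_mid in the frame of box_in between -0.13 and 0.13 m and z of bottle3_mid in the frame of box_in between 0.01 and 0.07 m and horizontal distance between key_grip and stand_top below 0.012 m and angle between key_grip's own z axis and vertical below 0.12 rad and z of key_grip in the frame of stand_top below 0.036 m and not (x of tall_mid in the frame of box_in between -0.07 and 0.07 m and y of tall_mid in the frame of box_in between -0.135 and 0.135 m)); the robot touches nothing.
Of bottle0, bottle1, bottle2, bottle3 only 2 to 4 are there at a start; the rules pass over those that are not, and their reading is None.
At some moment in a run one of bottle0, bottle1, bottle2, bottle3 may be knocked a few centimetres aside while the robot is not near it.
It also fails if it takes over 210 s, if anything falls off the work surface, if the arm or the gripper's body presses on something with over 40 N, if the wrist force passes 120 N, or if a joint passes its speed limit or range.

## Working session

There is one attempt and no reset: what is moved stays moved. The work goes in short steps, Python scripts to look and compute and a tool call to move; the robot and the scene stay as the last step left them, time stands still between calls to the robot, and variables do not carry over. Pictures are saved under pics/ and viewed, at most 14 in all, crops included, and the job is handed in when it is done.

Besides the shell and the picture viewer there is one more tool, called after "Emit:" as name(argument=value, ...) on one line, values as JSON. apply_moves: Moves the arm, as the interface text tells. Its arguments: {"type":"object","properties":{"steps":{"type":"array","items":{"type":"array","items":{"type":"number"}}},"force":{"type":"number"}},"required":["steps"]}

```bash
mkdir -p pics
cat > h.py <<'E'
import numpy as np, cv2
from scipy.spatial.transform import Rotation as R
from bench import r
def cam(n,save=None):
    c=r.camera(n)
    if save: cv2.imwrite('pics/'+save,c['pixels'][:,:,::-1])
    z=c['z_map']; h,w=z.shape; f=h/2/np.tan(np.radians(c['fovy'])/2)
    v,u=np.mgrid[:h,:w]
    p=np.stack([(u-c['cx'])*z/f,(v-c['cy'])*z/f,z],-1)
    P=p@R.from_quat(c['orientation']).as_matrix().T+c['position']
    P[z==0]=np.nan
    return c,P
def st():
    s=r.read_state()
    print('t',round(s['time'],2),'tcp',np.round(s['ee_pos'],4),'q',np.round(s['eef_rot'],4),'F',np.round(s['ft_force'],1),'w',round(s['width'],4),'g',round(s['grip_force'],1),'j',np.round(s['joint_positions'],2)); return s
def delta(goal,yaw=None):
    """tool-frame shift mm and rot vector to a down-pointing tool at goal, tool y axis at world angle yaw"""
    s=st(); M=R.from_quat(s['eef_rot']).as_matrix()
    d=M.T@(np.array(goal)-s['ee_pos'])*1000
    rv=None
    if yaw is not None:
        best=None
        for k in (0,np.pi):
            y=np.array([np.cos(yaw+k),np.sin(yaw+k),0]); z=np.array([0,0,-1.]); x=np.cross(y,z)
            v=(R.from_matrix(M.T@np.stack([x,y,z],1))).as_rotvec()
            if best is None or np.linalg.norm(v)<np.linalg.norm(best): best=v
        rv=best
    print('shift',np.round(d,1),'rot',None if rv is None else np.round(rv,3)); return d,rv
E
python3 - <<'E'
from h import *
s=st()
for n in('scene','top'):
    c,P=cam(n,n+'0.png'); np.save(n+'P.npy',P); print(n,c['position'],R.from_quat(c['orientation']).as_matrix().round(2).tolist(),c['fovy'])
E
```

```text
t 0.0 tcp [0.28   0.5584 0.2218] q [ 2.303e-01  9.731e-01 -7.000e-04 -1.000e-04] F [ 0.8 -0.8  0.3] w 0.0872 g 0.0 j [-1.13  0.33 -0.06  1.46  0.02  1.35 -0.09]
scene [ 0.09955567 -0.7961575   0.96284447] [[0.86, -0.38, 0.34], [-0.51, -0.63, 0.59], [-0.0, -0.68, -0.73]] 47.3517464458115
top [ 0.31121579 -0.11465078  1.15813595] [[0.02, -0.98, 0.19], [-1.0, -0.02, -0.0], [0.01, -0.19, -0.98]] 52.342034544280665
```

View pics/scene0.png

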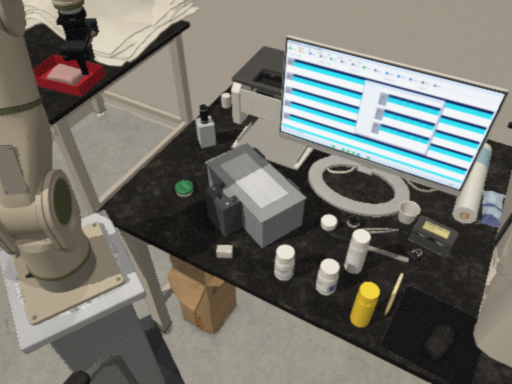

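View pics/top0.png

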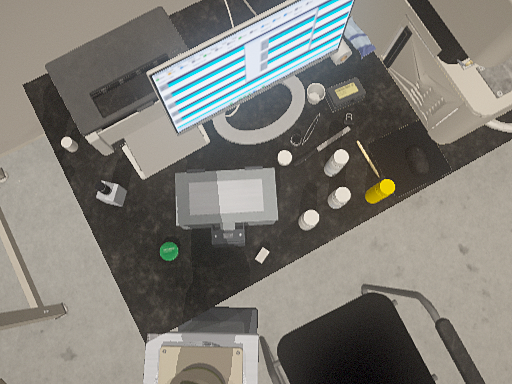

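Scene view: the key stands in its stand at (205,127) and the box with its latch housing is at (250,195). White upright candidates are (285,262), (328,277), (357,252, looks taller), (328,222, low cap) and (226,100, small thing by the printer). The yellow look-alike is at (364,304). In the top view these are (309,219), (340,197), (336,163), (285,158), (68,144) and (380,190), with the key at (110,192). I'll measure their heights and take a close crop.

Run:
```python
from h import *
P=np.load('topP.npy'); S=np.load('sceneP.npy')
img=cv2.imread('pics/top0.png'); 
def an(P,c,rad,n):
    u,v=c; q=P[v-rad:v+rad+1,u-rad:u+rad+1].reshape(-1,3); q=q[np.isfinite(q[:,2])]
    zt=np.percentile(q[q[:,2]<.3][:,2],98); t=q[abs(q[:,2]-zt)<.008]
    print(n,c,'ztop',zt.round(4),'mid',((t.max(0)+t.min(0))/2).round(4),'med',np.median(t,0).round(4),'ext',(t.max(0)-t.min(0)).round(4),len(t))
for c in [(309,219),(340,197),(336,163),(285,158),(68,144),(380,190)]: an(P,c,14,'top')
for c in [(110,192)]: an(P,c,20,'key')
for c in [(205,127)]: an(S,c,18,'keyS')
for c in [(285,262),(328,277),(357,252),(328,222),(226,100),(364,304)]: an(S,c,20,'scene')
# box lid
m=(abs(P[:,:,2]-.115)<.006); m[:, :165]=0; m[:,290:]=0; m[:150]=0;m[260:]=0
q=P[m]; print('lid n',len(q),q.min(0),q.max(0))
lab,L,stt,cen=cv2.connectedComponentsWithStats(m.astype(np.uint8)); print(stt)
k=1+np.argmax(stt[1:,4]); pts=P[L==k][:,:2].astype(np.float32); print(cv2.minAreaRect(pts), np.median(P[L==k][:,2]))
print('all box',cv2.minAreaRect(P[(P[:,:,2]>.1)&(P[:,:,2]<.125)&m][:,:2].astype(np.float32)))
a=cv2.resize(img[165:255,160:290],(780,540),interpolation=cv2.INTER_CUBIC); cv2.imwrite('pics/box.png',a)
sc=cv2.imread('pics/scene0.png')
b=np.hstack([cv2.resize(sc[90:160,180:250],(400,400),interpolation=cv2.INTER_CUBIC),cv2.resize(sc[230:330,270:390],(400,400),interpolation=cv2.INTER_CUBIC)]); cv2.imwrite('pics/crop.png',b)
```

```text
top (309, 219) ztop 0.097 mid [ 0.4754 -0.2946  0.0946] med [ 0.4755 -0.296   0.0944] ext [0.0446 0.0421 0.0093] 200
top (340, 197) ztop 0.098 mid [ 0.5428 -0.3843  0.0961] med [ 0.5421 -0.3836  0.0947] ext [0.0427 0.0416 0.0119] 193
top (336, 163) ztop 0.1356 mid [ 0.6398 -0.3717  0.1328] med [ 0.6399 -0.372   0.1327] ext [0.0427 0.0424 0.0101] 190
top (285, 158) ztop 0.1144 mid [ 0.6019 -0.1871  0.1154] med [ 0.6009 -0.1859  0.1159] ext [0.0151 0.0087 0.0068] 23
top (68, 144) ztop 0.0486 mid [0.6929 0.423  0.0455] med [0.6919 0.4234 0.0452] ext [0.0343 0.0309 0.0095] 103
top (380, 190) ztop 0.1352 mid [ 0.5589 -0.4952  0.1323] med [ 0.5585 -0.4946  0.1326] ext [0.0393 0.0401 0.0101] 190
key (110, 192) ztop 0.1448 mid [0.539  0.274  0.1435] med [0.538  0.2736 0.1444] ext [0.0256 0.0254 0.0127] 86
keyS (205, 127) ztop 0.1323 mid [0.5343 0.2696 0.1325] med [0.5321 0.2674 0.1327] ext [0.0234 0.013  0.0155] 36
scene (285, 262) ztop 0.0983 mid [ 0.4747 -0.2939  0.0958] med [ 0.4732 -0.2955  0.0962] ext [0.0441 0.0464 0.0104] 236
scene (328, 277) ztop 0.0983 mid [ 0.5405 -0.3832  0.096 ] 
[... 237 characters left out ...]
8] med [ 0.6668 -0.23    0.0258] ext [0.0748 0.0935 0.0117] 191
scene (226, 100) ztop 0.1797 mid [0.6797 0.2917 0.1811] med [0.6819 0.2872 0.1816] ext [0.0335 0.0458 0.0122] 49
scene (364, 304) ztop 0.136 mid [ 0.5573 -0.4946  0.1332] med [ 0.5551 -0.4959  0.1342] ext [0.0422 0.0407 0.0104] 273
lid n 5892 [ 0.39556127 -0.20071839  0.10919452] [0.61445606 0.08092983 0.12099988]
[[     0      0    512    384 190716]
 [   175    165    103     79   5892]]
((0.5018267631530762, -0.061841920018196106), (0.2111765742301941, 0.2763591408729553), 4.3805084228515625) 0.11625837305635434
all box ((0.5018267631530762, -0.061841920018196106), (0.2111765742301941, 0.2763591408729553), 4.3805084228515625)
```

View pics/box.png

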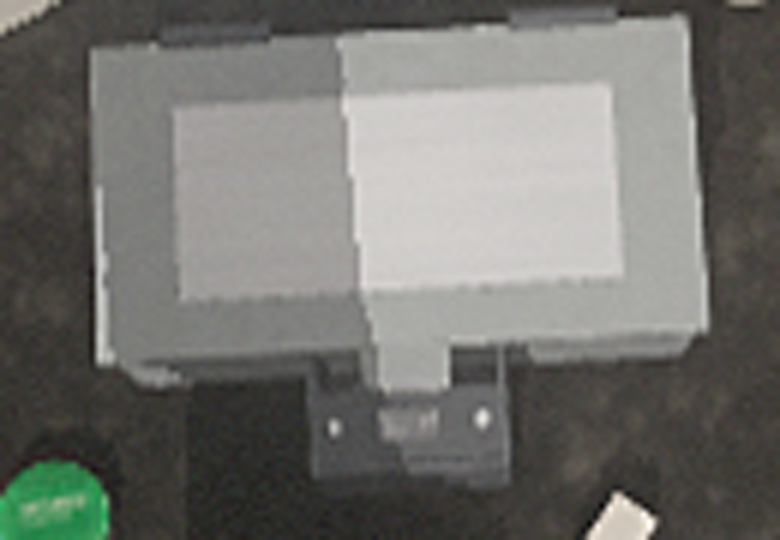

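View pics/crop.png

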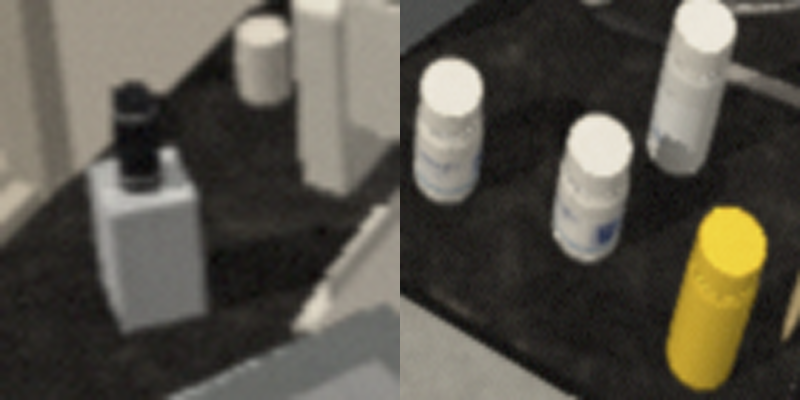

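The crops confirm it. The short bottles with ribbed caps are at scene (285,262) and (328,277), both about 97 mm tall, and the tall one at (357,252) measures 135 mm. The key is at (205,127), and the slot is the lighter rectangle between two screws at top (228,235).

Run:
```python
from h import *
P=np.load('topP.npy'); c=r.camera('top'); M=R.from_quat(c['orientation']).as_matrix(); f=192/np.tan(np.radians(c['fovy'])/2)
def ray(u,v,z):
    d=M@np.array([(u-c['cx'])/f,(v-c['cy'])/f,1]); return c['position']+d*(z-c['position'][2])/d[2]
cr=lambda x,y:(160+(x+.5)/6-.5,165+(y+.5)/6-.5)
for n,x,y,z in [('slot',408,422,.113),('scrL',335,427,.113),('scrR',483,418,.113),('tongueL',378,390,.115),('tongueR',448,388,.115),('FL',100,362,.115),('FR',708,330,.115),('BL',92,48,.115),('BR',688,16,.115),('housL',313,478,.113),('housR',509,482,.113)]:
    print(n,ray(*cr(x,y),z).round(4))
v=slice(225,247);u=slice(208,248)
print((P[v,u,2]*1000).round(0)[::1,::2].astype(int))
for q in (ray(228,230,.113),): pass
delta([.539,.274,.20],np.radians(93.5))
```

```text
slot [ 0.4183 -0.0689  0.113 ]
scrL [ 0.4153 -0.0364  0.113 ]
scrR [ 0.4209 -0.1023  0.113 ]
tongueL [ 0.4321 -0.0551  0.115 ]
tongueR [ 0.4337 -0.0863  0.115 ]
FL [0.4417 0.0696 0.115 ]
FR [ 0.4626 -0.2023  0.115 ]
BL [0.5865 0.0815 0.115 ]
BR [ 0.6085 -0.192   0.115 ]
housL [ 0.3924 -0.0275  0.113 ]
housR [ 0.3927 -0.1146  0.113 ]
[[                  48                   45                  114
                    41                   37                   37
                   119                  121                  118
                   118 -9223372036854775808                  116
                   119                  117                    9
                    12                    5                   97
                    -3                    2]
 [                  26                   24                  111
                    44                   16                   12
                   113                  115                  117
                   117                  116                  119
                   116                  116                   66
     
[... 8383 characters left out ...]
       -2                   -1                    1
                    35                   34                   29
                    22                   16                   15
                     8                    2                   -2
                     0                   -1                    2
                     1                    2                    3
                    -1                    4]]
t 0.15 tcp [0.28   0.5584 0.2219] q [ 2.303e-01  9.731e-01 -5.000e-04 -1.000e-04] F [-0.5  0.1  0.9] w 0.0873 g 0.0 j [-1.13  0.33 -0.06  1.46  0.02  1.35 -0.09]
shift [-359.  -138.1   22.1] rot [-0.001 -0.    -0.526]<stdin>:9: RuntimeWarning: invalid value encountered in cast
```

Emit:
apply_moves(steps=[[0,0,-0.1,-72,-28,2,1],[0,0,-0.2,-144,-55,2,1],[0,0,-0.3,-215,-83,2,1],[0,0,-0.4,-287,-110,2,1],[0,0,-0.544,-340,-130,2,1],[0,0,-0.544,-359,-138,2,1],[0,0,-0.544,-359,-138,2,1],[0,0,-0.544,-359,-138,2,1],[0,0,-0.544,-359,-138,2,1],[0,0,-0.544,-359,-138,2,1],[0,0,-0.544,-359,-138,2,1],[0,0,-0.544,-359,-138,2,1]])

```text
time: 1.15
ee_pos: [0.5394, 0.2738, 0.2202]
eef_rot: [-0.039, 0.999, -0.0, -0.0]
ft_force: [-0.5, 0.2, 0.3]
width: 0.087
grip_force: 0.0
```

Run:
```python
from h import *
for n in('top','wrist'):
    c,P=cam(n,n+'1.png')
    m=(P[:,:,2]>.125)&(P[:,:,2]<.155)&(np.hypot(P[:,:,0]-.539,P[:,:,1]-.274)<.04)
    if m.any(): q=P[m]; print(n,len(q),((q.max(0)+q.min(0))/2).round(4),np.median(q,0).round(4),(q.max(0)-q.min(0)).round(4))
    m=(abs(P[:,:,2]-.085)<.006)&(np.hypot(P[:,:,0]-.539,P[:,:,1]-.274)<.05)
    if m.sum()>5: print('stand',m.sum(),cv2.minAreaRect(P[m][:,:2].astype(np.float32)))
print(c['position'],c['orientation']); delta([.539,.274,.099],np.radians(94.5))
```

```text
top 70 [0.535  0.274  0.1374] [0.5336 0.2718 0.1436] [0.0187 0.0244 0.024 ]
stand 187 ((0.5378857851028442, 0.2753722667694092), (0.05261465534567833, 0.05008087679743767), 80.93534851074219)
wrist 744 [0.5367 0.2755 0.1362] [0.5348 0.2755 0.1448] [0.0253 0.0254 0.022 ]
stand 1284 ((0.537507176399231, 0.27582594752311707), (0.0501287467777729, 0.05042599141597748), 78.36643981933594)
[0.46473628 0.26918997 0.38278289] [0.67199078 0.72798452 0.10027817 0.09171272]
t 1.25 tcp [0.5382 0.2759 0.2203] q [-4.060e-02  9.992e-01  3.000e-04 -4.000e-04] F [-0.5  0.6  1. ] w 0.0872 g 0.0 j [-0.62  0.29  0.08  1.53 -0.03  1.33  1.12]
shift [ -0.7  -2.  121.3] rot [ 0.001 -0.001  0.003]
```

View pics/wrist1.png

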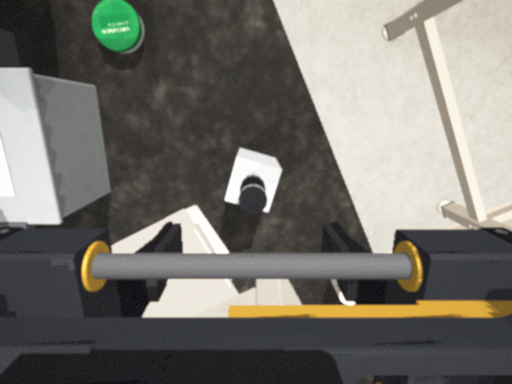

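The wrist view shows the black handle at (252,190) on the pale stand at (253,180). It sits between the fingers and nothing is in the way, so I'll descend and grip.

Emit:
apply_moves(steps=[[0,0,0,0,0,40,1],[0,0,0,0,0,75,1],[0,0,0,0,0,100,1],[0,0,0,0,0,115,1],[0,0,0,0,0,121,1],[0,0,0,0,0,121,1],[0,0,0,0,0,121,1],[0,0,0,0,0,121,-0.2],[0,0,0,0,0,121,-1],[0,0,0,0,0,121,-1],[0,0,0,0,0,121,-1],[0,0,0,0,0,121,-1],[0,0,0,0,0,121,-1],[0,0,0,0,0,121,-1],[0,0,0,0,0,121,-1],[0,0,0,0,0,121,-1]], force=40)

```text
time: 2.58
ee_pos: [0.5392, 0.2744, 0.0995]
eef_rot: [-0.04, 0.999, 0.0, 0.0]
ft_force: [-0.3, 0.7, -0.4]
width: 0.0348
grip_force: 0.0
```

Emit:
apply_moves(steps=[[0,0,0,0,0,0,-1],[0,0,0,0,0,0,-1],[0,0,0,0,0,0,-1],[0,0,0,0,0,0,-1],[0,0,0,0,0,0,-1],[0,0,0,0,0,-15,-1],[0,0,0,0,0,-40,-1],[0,0,0,0,0,-80,-1],[0,0,0,0,0,-120,-1],[0,0,0,0,0,-150,-1],[0,0,0,0,0,-165,-1],[0,0,0,0,0,-165,-1],[0,0,0,0,0,-165,-1]], force=40)

```text
time: 3.67
ee_pos: [0.5394, 0.2744, 0.2648]
eef_rot: [-0.04, 0.999, 0.0, 0.0]
ft_force: [-0.9, -0.9, -1.7]
width: 0.0254
grip_force: 40.0
```

Run:
```python
from h import *
c,P=cam('scene','scene2.png')
for i in range(3):delta([.4183,-.0689,.25],np.radians(94.5))
```

```text
t 3.72 tcp [0.5388 0.2742 0.2634] q [-3.960e-02  9.992e-01 -3.000e-04 -6.000e-04] F [ 0.1  0.  -1.7] w 0.0254 g 40.0 j [-0.62  0.27  0.09  1.46 -0.02  1.42  1.12]
shift [ 147.3 -332.5   13.8] rot [-0.001 -0.001  0.001]
t 3.72 tcp [0.5388 0.2742 0.2634] q [-3.960e-02  9.992e-01 -3.000e-04 -6.000e-04] F [ 0.1  0.  -1.7] w 0.0254 g 40.0 j [-0.62  0.27  0.09  1.46 -0.02  1.42  1.12]
shift [ 147.3 -332.5   13.8] rot [-0.001 -0.001  0.001]
t 3.72 tcp [0.5388 0.2742 0.2634] q [-3.960e-02  9.992e-01 -3.000e-04 -6.000e-04] F [ 0.1  0.  -1.7] w 0.0254 g 40.0 j [-0.62  0.27  0.09  1.46 -0.02  1.42  1.12]
shift [ 147.3 -332.5   13.8] rot [-0.001 -0.001  0.001]
```

View pics/scene2.png

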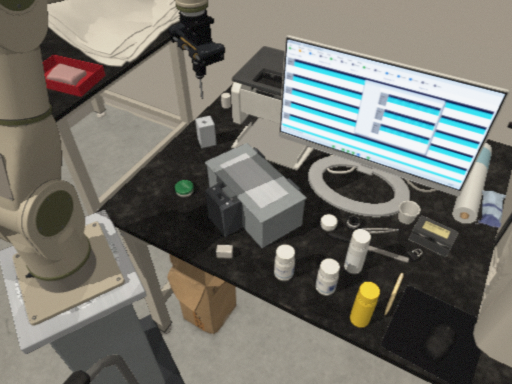

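The key is held and hangs plumb below the gripper at (201,85). The stand is left empty at (206,130). Next I'll go above the slot.

Emit:
apply_moves(steps=[[0,0,0,16,-36,0,-1],[0,0,0,32,-73,0,-1],[0,0,0,48,-109,0,-1],[0,0,0,64,-145,0,-1],[0,0,0,80,-181,0,-1],[0,0,0,96,-218,0,-1],[0,0,0,112,-254,0,-1],[0,0,0,130,-292,0,-1],[0,0,0,142,-320,10,-1],[0,0,0,147,-332,25,-1],[0,0,0,147,-332,35,-1],[0,0,0,147,-332,35,-1],[0,0,0,147,-332,35,-1]])

```text
time: 4.8
ee_pos: [0.4185, -0.0671, 0.2285]
eef_rot: [-0.04, 0.999, -0.0, -0.001]
ft_force: [-0.1, 0.4, -0.1]
width: 0.0254
grip_force: 40.0
```

Run:
```python
from h import *
s=st()
for n in('scene','wrist'):
    c,P=cam(n,n+'3.png'); np.save(n+'P3.npy',P)
    t=s['ee_pos']
    m=(P[:,:,2]>.12)&(P[:,:,2]<t[2]-.02)&(np.hypot(P[:,:,0]-t[0],P[:,:,1]-t[1])<.02)
    print(n,m.sum())
    if m.any():
        vv,uu=np.where(m); print(uu.min(),uu.max(),vv.min(),vv.max()); print(np.c_[uu,vv,(P[m]*1000).round(0)][::max(1,m.sum()//12)].astype(int))
a=cv2.imread('pics/scene3.png'); b=cv2.imread('pics/wrist3.png')
cv2.imwrite('pics/c3.png',np.hstack([cv2.resize(a[130:250,165:285],(400,400),interpolation=cv2.INTER_CUBIC),cv2.resize(b[100:300,150:350],(400,400),interpolation=cv2.INTER_CUBIC)]))
```

```text
t 4.8 tcp [ 0.4185 -0.0671  0.2285] q [-0.0402  0.9992 -0.     -0.0012] F [-0.1  0.4 -0.1] w 0.0254 g 40.0 j [-0.32 -0.15  0.34  1.96  0.05  1.32  1.66]
scene 59
215 227 171 193
[[218 171 418 -69 207]
 [216 173 414 -64 199]
 [217 174 415 -68 198]
 [218 175 416 -70 196]
 [216 177 413 -65 186]
 [217 178 413 -69 186]
 [218 179 416 -69 181]
 [219 180 419 -68 175]
 [217 182 413 -67 170]
 [218 183 416 -67 165]
 [219 184 417 -69 162]
 [217 186 412 -66 155]
 [218 187 415 -66 149]
 [219 188 416 -70 148]
 [226 191 438 -64 120]]
wrist 158
247 256 193 210
[[250 193 414 -69 143]
 [249 195 415 -70 148]
 [254 196 414 -65 150]
 [250 198 414 -69 159]
 [254 199 414 -65 161]
 [249 201 414 -69 166]
 [253 202 414 -66 171]
 [248 204 415 -70 173]
 [251 205 414 -68 179]
 [254 206 414 -65 180]
 [247 208 417 -71 179]
 [250 209 414 -69 189]
 [255 210 414 -65 189]]
```

View pics/c3.png

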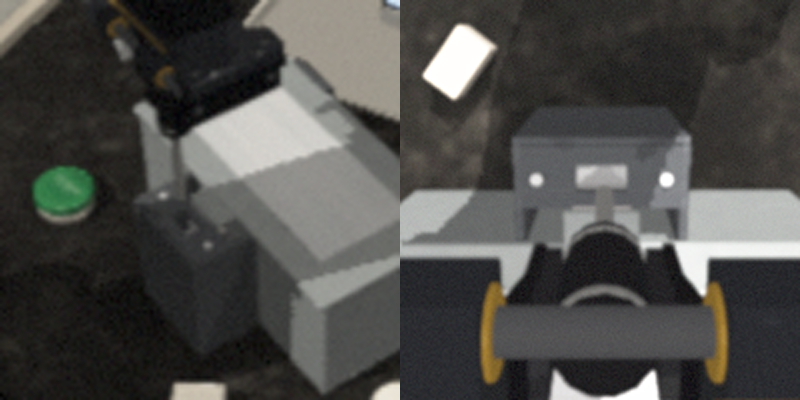

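The shaft hangs plumb and its tip is just above the housing, left crop at (185,215). In the wrist crop the slot at (601,176) is directly below the shaft. I'll cross-check the offset with the wrist camera.

Run:
```python
from h import *
c=r.camera('wrist'); M=R.from_quat(c['orientation']).as_matrix(); f=192/np.tan(np.radians(c['fovy'])/2)
def ray(u,v,z):
    d=M@np.array([(u-c['cx'])/f,(v-c['cy'])/f,1]); return c['position']+d*(z-c['position'][2])/d[2]
# far/near/left/right slot edges in crop, /2
for n,x,y in [('far',601,164),('near',601,188),('L',576,176),('R',627,176),('scr1',537,180),('scr2',666,180)]:
    print(n,ray(150+(x-400+.5)/2-.5,100+(y+.5)/2-.5,.113).round(4))
delta([.4183,-.0685,.18],np.radians(94.5))
```

```text
far [ 0.4109 -0.0689  0.113 ]
near [ 0.4235 -0.0679  0.113 ]
L [ 0.4182 -0.0811  0.113 ]
R [ 0.4161 -0.0552  0.113 ]
scr1 [ 0.4219 -0.1008  0.113 ]
scr2 [ 0.4166 -0.0351  0.113 ]
t 4.95 tcp [ 0.4194 -0.0671  0.2298] q [-4.060e-02  9.992e-01 -1.000e-04  0.000e+00] F [-0.1 -0.8 -1.7] w 0.0252 g 40.0 j [-0.32 -0.15  0.34  1.96  0.05  1.33  1.66]
shift [ 1.2 -1.3 49.8] rot [-0.     0.     0.003]
```

Emit:
apply_moves(steps=[[0,0,0,0,-1,10,-1],[0,0,0,0,-1,20,-1],[0,0,0,0,-1,25,-1],[0,0,0,0,-1,30,-1],[0,0,0,0,-1,36,-1],[0,0,0,0,-1,44,-1],[0,0,0,0,-1,52,-1],[0,0,0,0,-1,55,-1],[0,0,0,0,-1,55,-1]])

```text
time: 5.7
ee_pos: [0.4185, -0.0691, 0.1736]
eef_rot: [-0.04, 0.999, 0.0, -0.001]
ft_force: [-0.1, 0.1, -1.9]
width: 0.0251
grip_force: 40.0
```

Inserted with no contact force. Now I'll push the tab about 8 mm, then withdraw straight up.

Emit:
apply_moves(steps=[[0,0,0,0,0,4,-1],[0,0,0,0,0,7,-1],[0,0,0,0,0,10,-1],[0,0,0,0,0,12,-1],[0,0,0,0,0,13,-1],[0,0,0,0,0,13,-1],[0,0,0,0,0,13,-1]])

```text
time: 6.28
ee_pos: [0.418, -0.0693, 0.1617]
eef_rot: [-0.039, 0.999, 0.0, -0.001]
ft_force: [-6.3, -0.1, 7.8]
width: 0.0252
grip_force: 40.0
```

Run:
```python
from h import *
s=st(); c,P=cam('top')
q=P[(P[:,:,0]>.45)&(P[:,:,0]<.75)&(abs(P[:,:,1]+.16)<.02)&(P[:,:,2]>.06)]
for i in range(0,len(q),max(1,len(q)//15)): print((q[i]*1000).round())
```

```text
t 6.28 tcp [ 0.418  -0.0693  0.1617] q [-3.950e-02  9.992e-01  2.000e-04 -1.200e-03] F [-6.3 -0.1  7.8] w 0.0252 g 40.0 j [-0.31 -0.09  0.36  2.05  0.03  1.17  1.68]
[ 613. -141.  116.]
[ 600. -141.  124.]
[ 593. -177.  131.]
[ 583. -171.  138.]
[ 572. -168.  148.]
[ 563. -165.  150.]
[ 553. -160.  156.]
[ 542. -154.  168.]
[ 533. -149.  171.]
[ 527. -177.  177.]
[ 518. -164.  183.]
[ 508. -154.  191.]
[ 499. -143.  195.]
[ 494. -171.  200.]
[ 461. -153.  274.]
[ 468. -174.  103.]
```

The lid is springing up. I'll wait briefly, then pull straight out.

Emit:
apply_moves(steps=[[0,0,0,0,0,0,-1],[0,0,0,0,0,0,-1],[0,0,0,0,0,0,-1],[0,0,0,0,0,0,-1],[0,0,0,0,0,-15,-1],[0,0,0,0,0,-35,-1],[0,0,0,0,0,-60,-1],[0,0,0,0,0,-90,-1],[0,0,0,0,0,-105,-1],[0,0,0,0,0,-105,-1]])

```text
time: 7.17
ee_pos: [0.4207, -0.0692, 0.27]
eef_rot: [-0.04, 0.999, 0.0, 0.003]
ft_force: [1.3, 0.6, -0.5]
width: 0.025
grip_force: 40.0
```

Run:
```python
from h import *
c,P=cam('scene','scene4.png')
for i in range(1):delta([.5383,.2745,.2663],np.radians(94.5))
```

```text
t 7.22 tcp [ 0.4199 -0.0691  0.2678] q [-3.960e-02  9.992e-01  2.000e-04  1.600e-03] F [-0.3  0.8 -1.5] w 0.0254 g 40.0 j [-0.32 -0.17  0.34  1.89  0.06  1.4   1.65]
shift [-145.2  333.2    2. ] rot [0.    0.003 0.001]
```

View pics/scene4.png

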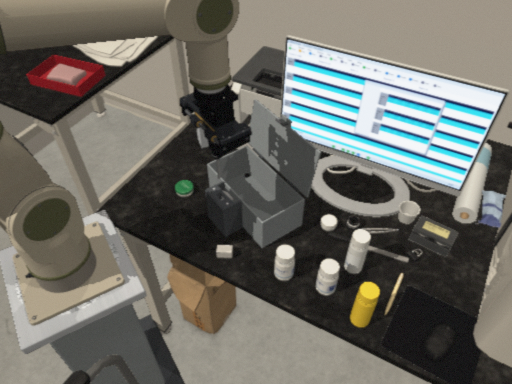

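The lid is wide open at (285,140), with the bottles undisturbed. Returning the key to its stand.

Emit:
apply_moves(steps=[[0,0,0,-16,36,0,-1],[0,0,0,-32,73,0,-1],[0,0,0,-48,109,0,-1],[0,0,0,-64,145,0,-1],[0,0,0,-80,181,0,-1],[0,0,0,-96,218,0,-1],[0,0,0,-112,254,0,-1],[0,0,0,-130,292,0,-1],[0,0,0,-142,320,0,-1],[0,0,0,-147,333,20,-1],[0,0,0,-147,333,50,-1],[0,0,0,-147,333,75,-1],[0,0,0,-147,333,75,-1],[0,0,0,-147,333,75,-1]])

```text
time: 8.38
ee_pos: [0.5382, 0.2737, 0.1897]
eef_rot: [-0.039, 0.999, -0.001, -0.002]
ft_force: [0.6, 0.0, -0.4]
width: 0.0253
grip_force: 40.0
```

Run:
```python
from h import *
s=st(); t=s['ee_pos']
c,P=cam('wrist','wrist5.png')
near=np.hypot(P[:,:,0]-.538,P[:,:,1]-.275)
m=(P[:,:,2]>.098)&(P[:,:,2]<.155)&(near<.015); q=P[m]; print('shaft',m.sum(),np.median(q,0),q.min(0),q.max(0))
m=(abs(P[:,:,2]-.085)<.006)&(near<.05); print('stand',m.sum(),cv2.minAreaRect(P[m][:,:2].astype(np.float32)))
s=st();c,P=cam('scene')
lid=P[(P[:,:,0]>.45)&(P[:,:,0]<.75)&(abs(P[:,:,1]+.06)<.02)&(P[:,:,2]>.13)]; print('lid',lid.min(0),lid.max(0))
m=(P[:,:,2]>.095)&(P[:,:,2]<.155)&(np.hypot(P[:,:,0]-.538,P[:,:,1]-.275)<.02); q=P[m]; print('shaftS',m.sum(),np.median(q,0))
a=cv2.imread('pics/wrist5.png'); cv2.imwrite('pics/c5.png',cv2.resize(a[120:270,180:330],(500,500),interpolation=cv2.INTER_CUBIC))
```

```text
t 8.38 tcp [0.5382 0.2737 0.1897] q [-0.0395  0.9992 -0.001  -0.0018] F [ 0.6  0.  -0.4] w 0.0253 g 40.0 j [-0.61  0.31  0.07  1.57 -0.02  1.27  1.12]
shaft 168 [0.53222436 0.27349033 0.13018941] [0.53101367 0.26955773 0.10262407] [0.53490855 0.2772211  0.1513033 ]
stand 2103 ((0.5374661087989807, 0.2757589817047119), (0.05013075843453407, 0.0507497601211071), 78.81980895996094)
t 8.43 tcp [0.5392 0.2742 0.1917] q [-3.940e-02  9.992e-01 -1.000e-04 -3.000e-04] F [-0.1 -0.8 -0.1] w 0.0254 g 40.0 j [-0.61  0.3   0.07  1.56 -0.02  1.27  1.12]
lid [ 0.59836583 -0.07993766  0.13065987] [ 0.63439249 -0.04003506  0.28015488]
shaftS 33 [0.53451082 0.27401861 0.12739609]
```

View pics/c5.png

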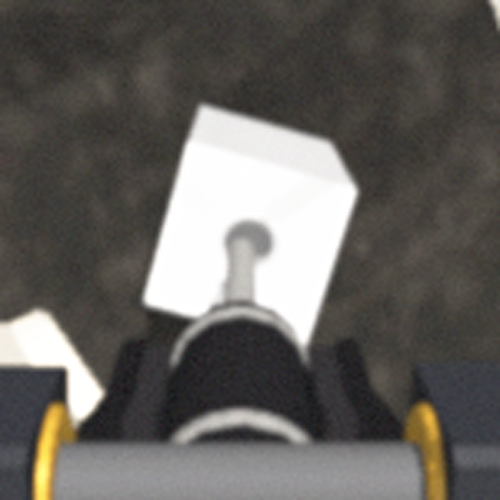

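The tip at crop (240,245) is about 2 mm short of the bore centre at (248,240), and the lid is about fully open. I'll correct by (+1,+2) mm and lower.

Emit:
apply_moves(steps=[[0,0,0,-1,2,5,-1],[0,0,0,-1,2,15,-1],[0,0,0,-1,2,25,-1],[0,0,0,-1,2,40,-1],[0,0,0,-1,2,60,-1],[0,0,0,-1,2,78,-1],[0,0,0,-1,2,87,-1],[0,0,0,-1,2,90,-1],[0,0,0,-1,2,90,-1],[0,0,0,-1,2,90,-1]])

```text
time: 9.32
ee_pos: [0.5405, 0.2768, 0.1023]
eef_rot: [-0.04, 0.999, 0.0, 0.001]
ft_force: [-0.3, 0.4, -2.0]
width: 0.025
grip_force: 40.0
```

Emit:
apply_moves(steps=[[0,0,0,0,0,2,-1],[0,0,0,0,0,2,-1],[0,0,0,0,0,2,0],[0,0,0,0,0,2,1],[0,0,0,0,0,2,1],[0,0,0,0,0,2,1],[0,0,0,0,0,2,1],[0,0,0,0,0,2,1],[0,0,0,0,0,2,1],[0,0,0,0,0,-30,1],[0,0,0,0,0,-70,1],[0,0,0,0,0,-105,1],[0,0,0,0,0,-105,1]])

```text
time: 10.4
ee_pos: [0.5429, 0.278, 0.2146]
eef_rot: [-0.039, 0.999, 0.003, 0.005]
ft_force: [0.2, 0.6, 0.3]
width: 0.0851
grip_force: 0.0
```

Run:
```python
from h import *
c,P=cam('wrist')
near=np.hypot(P[:,:,0]-.538,P[:,:,1]-.275)
q=P[(P[:,:,2]>.12)&(P[:,:,2]<.16)&(near<.03)]; print('key',len(q),(q.max(0)+q.min(0))/2,q.max(0)-q.min(0),np.percentile(q[:,2],95))
c,P=cam('top'); 
def an(c,rad,n):
    u,v=c; q=P[v-rad:v+rad+1,u-rad:u+rad+1].reshape(-1,3); q=q[np.isfinite(q[:,2])]
    zt=np.percentile(q[q[:,2]<.3][:,2],98); t=q[abs(q[:,2]-zt)<.008]
    print(n,c,'ztop',zt.round(4),'mid',((t.max(0)+t.min(0))/2).round(4),'ext',(t.max(0)-t.min(0)).round(4),len(t))
for p in [(309,219),(340,197),(336,163)]: an(p,14,'b')
q=P[(P[:,:,2]>.2)&(P[:,:,0]>.5)&(P[:,:,0]<.75)&(P[:,:,1]<.1)&(P[:,:,1]>-.22)]; print('lid',len(q),q.min(0),q.max(0))
delta([.475,-.295,.25],np.radians(94.5))
```

```text
key 821 [0.53771468 0.27644324 0.13362653] [0.02588038 0.02600139 0.02708192] 0.1461235705097974
b (309, 219) ztop 0.097 mid [ 0.4937 -0.3147  0.095 ] ext [0.0312 0.031  0.0107] 123
b (340, 197) ztop 0.0971 mid [ 0.5289 -0.3718  0.095 ] ext [0.0724 0.0685 0.0113] 209
b (336, 163) ztop 0.1356 mid [ 0.6398 -0.3722  0.1328] ext [0.0414 0.0408 0.0102] 187
lid 3253 [ 0.6016542  -0.18954532  0.2000231 ] [0.74999279 0.09912878 0.41334639]
t 10.5 tcp [0.5408 0.2769 0.2083] q [-3.960e-02  9.992e-01  9.000e-04  1.400e-03] F [ 0.2 -0.  -1.3] w 0.0865 g 0.0 j [-0.61  0.3   0.07  1.54 -0.02  1.3   1.12]
shift [ 110.6 -564.9  -42.9] rot [0.002 0.003 0.001]
```

The key is back in its stand with its top at 0.146 m. One bottle has been knocked aside, so I'll relocate the bottles.

```bash
cat >> h.py <<'E'
def bottles(cn='top',save=None):
    c,P=cam(cn,save)
    m=((P[:,:,2]>.085)&(P[:,:,2]<.15)&(P[:,:,1]<-.2)&(P[:,:,0]<.75)&(P[:,:,0]>.38)).astype(np.uint8)
    n,L,s,_=cv2.connectedComponentsWithStats(m)
    for k in range(1,n):
        if s[k,4]>40:
            q=P[L==k]; zt=np.percentile(q[:,2],90); t=q[q[:,2]>zt-.008]; (x,y),rr=cv2.minEnclosingCircle(t[:,:2].astype(np.float32))
            print(cn,'ztop',zt.round(3),'mid',((t.max(0)+t.min(0))/2).round(4)[:2],'circ',round(x,4),round(y,4),round(rr,4),'px',s[k,:5])
E
python3 - <<'E'
from h import *
bottles('top'); bottles('scene','scene6.png')
E
```

```text
top ztop 0.144 mid [ 0.7309 -0.7001] circ 0.739 -0.7001 0.0471 px [433 120  47  20 349]
top ztop 0.135 mid [ 0.6398 -0.3721] circ 0.6399 -0.3729 0.0217 px [329 149  20  20 282]
top ztop 0.134 mid [ 0.5581 -0.4941] circ 0.5597 -0.4946 0.0221 px [373 179  22  19 299]
top ztop 0.097 mid [ 0.5436 -0.3846] circ 0.543 -0.384 0.0225 px [334 186  17  17 206]
top ztop 0.097 mid [ 0.4995 -0.3217] circ 0.4997 -0.3217 0.0228 px [312 201  17  16 206]
scene ztop 0.136 mid [ 0.638  -0.3707] circ 0.6392 -0.3716 0.0227 px [349 229  21  27 435]
scene ztop 0.099 mid [ 0.4977 -0.3195] circ 0.4982 -0.3199 0.0228 px [290 248  18  18 262]
scene ztop 0.098 mid [ 0.5403 -0.3831] circ 0.542 -0.3836 0.0237 px [319 258  20  19 279]
scene ztop 0.136 mid [ 0.5574 -0.4937] circ 0.5575 -0.4941 0.022 px [355 282  24  29 519]
scene ztop 0.143 mid [ 0.7289 -0.6888] circ 0.7339 -0.6888 0.0394 px [479 303  33  54 833]
```

View pics/scene6.png

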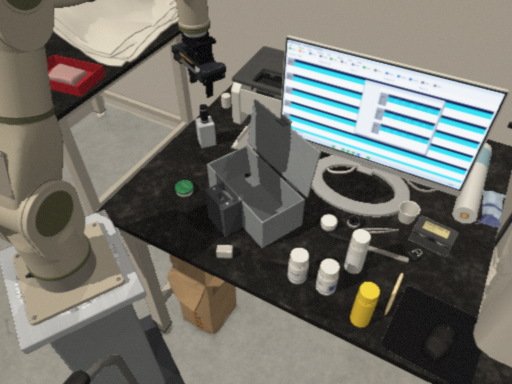

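Both short bottles now have clear tops. The knocked one is A at (0.499,-0.321), scene (299,265), and B is at (0.542,-0.384), scene (328,277). The tall bottle at (357,250) and the yellow one at (364,304) stay. I'll use yaw 55°, which clears both, and go round in front of the lid.

Emit:
apply_moves(steps=[[0,0,0,20,-30,-5,1],[0,0,0,40,-65,-5,1],[0,0,0,60,-100,-5,1],[0,0,0,80,-134,-5,1],[0,0,0,97,-170,-5,1],[0,0,0,107,-208,-5,1],[0,0,0,112,-247,-5,1],[0,0,0,115,-287,-5,1],[0,0,0,117,-327,-5,1],[0,0,0,118,-367,-5,1],[0,0,0.1,118,-407,-5,1],[0,0,0.2,115,-447,-5,1],[0,0,0.3,108,-486,-5,1],[0,0,0.4,102,-525,-5,1],[0,0,0.5,95,-560,-5,1],[0,0,0.6,90,-585,-5,1],[0,0,0.69,89,-593,-5,1],[0,0,0.69,89,-593,-5,1],[0,0,0.69,89,-593,-5,1],[0,0,0.69,89,-593,-5,1]])

```text
time: 12.27
ee_pos: [0.4981, -0.3203, 0.2107]
eef_rot: [0.299, 0.954, 0.0, -0.001]
ft_force: [0.4, 0.8, 0.1]
width: 0.0869
grip_force: 0.0
```

Run:
```python
from h import *
bottles('wrist'); delta([.499,-.321,.043],np.radians(55))
```

```text
wrist ztop 0.095 mid [ 0.4982 -0.3206] circ 0.4982 -0.3209 0.0223 px [ 230  168   43   43 1450]
wrist ztop 0.095 mid [ 0.5355 -0.3805] circ 0.5381 -0.3814 0.0214 px [207 232  40  21 669]
wrist ztop 0.105 mid [ 0.6273 -0.3647] circ 0.6284 -0.3647 0.0182 px [265 289  38  16 424]
wrist ztop 0.118 mid [ 0.5492 -0.4811] circ 0.5493 -0.4811 0.0133 px [142 293  38  24 589]
t 12.32 tcp [ 0.4983 -0.3202  0.211 ] q [ 2.987e-01  9.543e-01  5.000e-04 -4.000e-04] F [-0.3  0.2  0.8] w 0.087 g 0.0 j [-0.02  0.3   0.63  1.6  -0.18  1.31  1.6 ]
shift [ -1.3  -0.4 168. ] rot [ 0.001 -0.001  0.004]
```

Well aligned over A. Descend and grip.

Emit:
apply_moves(steps=[[0,0,0,0,0,40,1],[0,0,0,0,0,80,1],[0,0,0,0,0,115,1],[0,0,0,0,0,140,1],[0,0,0,0,0,158,1],[0,0,0,0,0,167,1],[0,0,0,0,0,167,1],[0,0,0,0,0,167,0],[0,0,0,0,0,167,-1],[0,0,0,0,0,167,-1],[0,0,0,0,0,167,-1],[0,0,0,0,0,167,-1],[0,0,0,0,0,167,-1],[0,0,0,0,0,167,-1],[0,0,0,0,0,167,-1]], force=20)

```text
time: 13.57
ee_pos: [0.4985, -0.3216, 0.0448]
eef_rot: [0.301, 0.954, 0.0, 0.0]
ft_force: [0.9, 1.3, 1.8]
width: 0.0485
grip_force: 20.0
```

Emit:
apply_moves(steps=[[0,0,0,0,0,0,-1],[0,0,0,0,0,-20,-1],[0,0,0,0,0,-55,-1],[0,0,0,0,0,-95,-1],[0,0,0,0,0,-135,-1],[0,0,0,0,0,-167,-1],[0,0,0,0,0,-180,-1],[0,0,0,0,0,-180,-1],[0,0,0,0,0,-180,-1]])

```text
time: 14.32
ee_pos: [0.4981, -0.3216, 0.224]
eef_rot: [0.301, 0.954, 0.0, -0.0]
ft_force: [-1.1, -0.1, -3.3]
width: 0.0487
grip_force: 20.0
```

Run:
```python
from h import *
b=np.array([.525,-.061]); ex=np.array([np.cos(np.radians(4.5)),np.sin(np.radians(4.5))]); ey=np.array([-ex[1],ex[0]])
for x,y in[(-.005,.065),(-.005,-.065)]:
    p=b+ex*x+ey*y; print(p); delta([*p,.05],np.radians(94.5))
```

```text
[0.51491557 0.00340733]
t 14.32 tcp [ 0.4981 -0.3216  0.224 ] q [ 3.007e-01  9.537e-01  1.000e-04 -0.000e+00] F [-1.1 -0.1 -3.3] w 0.0487 g 20.0 j [-0.02  0.29  0.64  1.58 -0.18  1.33  1.6 ]
shift [172.6 275.8 174.1] rot [ 0.    -0.    -0.689]
[ 0.52511525 -0.12619192]
t 14.32 tcp [ 0.4981 -0.3216  0.224 ] q [ 3.007e-01  9.537e-01  1.000e-04 -0.000e+00] F [-1.1 -0.1 -3.3] w 0.0487 g 20.0 j [-0.02  0.29  0.64  1.58 -0.18  1.33  1.6 ]
shift [ 89.9 175.5 174. ] rot [ 0.    -0.    -0.689]
```

Emit:
apply_moves(steps=[[0,0,-0.12,10,10,0,-1],[0,0,-0.24,25,30,0,-1],[0,0,-0.36,40,52,0,-1],[0,0,-0.48,56,77,0,-1],[0,0,-0.6,75,108,0,-1],[0,0,-0.689,95,140,0,-1],[0,0,-0.689,115,173,0,-1],[0,0,-0.689,134,205,0,-1],[0,0,-0.689,153,238,0,-1],[0,0,-0.689,167,263,0,-1],[0,0,-0.689,173,276,0,-1],[0,0,-0.689,173,276,0,-1],[0,0,-0.689,173,276,0,-1]])

```text
time: 15.4
ee_pos: [0.5138, 0.0041, 0.2224]
eef_rot: [-0.04, 0.999, -0.0, -0.002]
ft_force: [0.6, -0.1, -2.1]
width: 0.0483
grip_force: 20.0
```

Run:
```python
from h import *
c,P=cam('scene','scene7.png'); delta([.515,.0034,.053],np.radians(94.5))
```

```text
t 15.45 tcp [0.5139 0.0029 0.2228] q [-3.900e-02  9.992e-01 -4.000e-04 -1.500e-03] F [-0.2  0.1 -2.2] w 0.0485 g 20.0 j [-0.39  0.08  0.31  1.76 -0.03  1.3   1.58]
shift [ -1.6   0.6 169.8] rot [-0.001 -0.003 -0.001]
```

View pics/scene7.png

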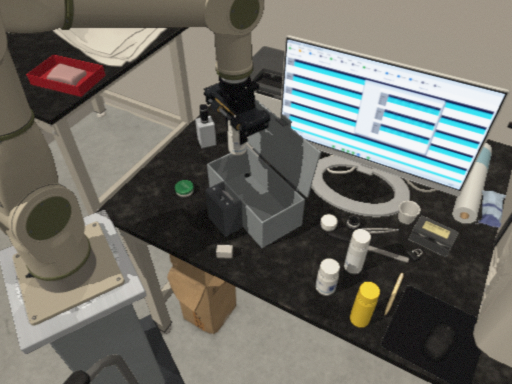

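Bottle A hangs over the box's left half at (232,140) and clears the lid. Lower and release.

Emit:
apply_moves(steps=[[0,0,0,0,0,40,-1],[0,0,0,0,0,80,-1],[0,0,0,0,0,115,-1],[0,0,0,0,0,145,-1],[0,0,0,0,0,162,-1],[0,0,0,0,0,169,-1],[0,0,0,0,0,171,-1],[0,0,0,0,0,171,-1]])

```text
time: 16.12
ee_pos: [0.5149, 0.0027, 0.0537]
eef_rot: [-0.038, 0.999, -0.0, -0.0]
ft_force: [0.5, 0.2, -0.6]
width: 0.0487
grip_force: 20.0
```

Emit:
apply_moves(steps=[[0,0,0,0,0,0,0.4],[0,0,0,0,0,0,0.5],[0,0,0,0,0,0,0.5],[0,0,0,0,0,0,0.5],[0,0,0,0,0,0,0.5],[0,0,0,0,0,0,0.5],[0,0,0,0,0,-20,0.5],[0,0,0,0,0,-55,0.5],[0,0,0,0,0,-95,0.5],[0,0,0,0,0,-135,0.5],[0,0,0,0,0,-165,0.5],[0,0,0,0,0,-165,0.5],[0,0,0,0,0,-165,0.5]])

```text
time: 17.2
ee_pos: [0.5158, 0.0038, 0.2204]
eef_rot: [-0.039, 0.999, 0.0, 0.002]
ft_force: [-1.5, 0.6, -0.8]
width: 0.0652
grip_force: 0.0
```

Run:
```python
from h import *
bottles('top'); c,P=cam('wrist')
q=P[(P[:,:,2]>.085)&(P[:,:,2]<.106)&(np.hypot(P[:,:,0]-.515,P[:,:,1]-.003)<.04)]; print('A',len(q),np.median(q,0),q.min(0),q.max(0))
delta([.5425,-.384,.22],np.radians(55))
```

```text
top ztop 0.144 mid [ 0.7306 -0.6955] circ 0.7376 -0.6955 0.0425 px [434 119  44  21 349]
top ztop 0.135 mid [ 0.6397 -0.372 ] circ 0.6396 -0.3724 0.0218 px [329 149  20  20 283]
top ztop 0.135 mid [ 0.5589 -0.4949] circ 0.5597 -0.4958 0.0218 px [373 179  22  19 299]
top ztop 0.097 mid [ 0.5432 -0.3845] circ 0.5425 -0.3839 0.0225 px [334 186  17  17 204]
A 1468 [0.51343139 0.00357266 0.10052335] [ 0.49286122 -0.01836863  0.08507649] [0.5365119  0.02547815 0.10247979]
t 17.3 tcp [0.5144 0.0037 0.2178] q [-3.910e-02  9.992e-01  0.000e+00 -5.000e-04] F [ 0.3 -0.7 -0.2] w 0.0653 g 0.0 j [-0.39  0.08  0.32  1.77 -0.03  1.29  1.58]
shift [   2.3 -388.7   -2.3] rot [-0.    -0.001  0.689]
```

Emit:
apply_moves(steps=[[0,0,0,5,-40,0,1],[0,0,0,10,-81,0,1],[0,0,0,15,-122,0,1],[0,0,0,18,-163,0,1],[0,0,0,18,-204,0,1],[0,0,0,18,-245,0,1],[0,0,0.1,15,-286,0,1],[0,0,0.2,10,-327,0,1],[0,0,0.32,5,-365,0,1],[0,0,0.44,2,-389,0,1],[0,0,0.56,2,-389,0,1],[0,0,0.689,2,-389,0,1],[0,0,0.689,2,-389,0,1],[0,0,0.689,2,-389,0,1],[0,0,0.689,2,-389,0,1]])

```text
time: 18.55
ee_pos: [0.543, -0.3838, 0.2176]
eef_rot: [0.298, 0.954, 0.0, -0.001]
ft_force: [-0.3, -0.3, 0.1]
width: 0.0869
grip_force: 0.0
```

Run:
```python
from h import *
bottles('wrist'); delta([.5422,-.384,.044],np.radians(55))
```

```text
wrist ztop 0.095 mid [ 0.5414 -0.3835] circ 0.5415 -0.3835 0.0224 px [ 230  165   42   43 1394]
wrist ztop 0.128 mid [ 0.6214 -0.3681] circ 0.622 -0.3681 0.0116 px [289 229  33  24 653]
wrist ztop 0.112 mid [ 0.5557 -0.4749] circ 0.5557 -0.4752 0.0074 px [182 233  18  20 262]
wrist ztop 0.133 mid [ 0.5714 -0.497 ] circ 0.574 -0.497 0.0135 px [165 279  24  12 210]
wrist ztop 0.133 mid [ 0.6491 -0.3785] circ 0.6477 -0.3785 0.0171 px [299 279  35   9 226]
t 18.6 tcp [ 0.5432 -0.3838  0.218 ] q [ 2.988e-01  9.543e-01  2.000e-04 -3.000e-04] F [ 0.5 -0.  -0.2] w 0.0867 g 0.0 j [ 0.07  0.49  0.68  1.38 -0.3   1.38  1.72]
shift [  0.6  -0.7 174. ] rot [ 0.    -0.001  0.004]
```

Emit:
apply_moves(steps=[[0,0,0,0,0,40,1],[0,0,0,0,0,80,1],[0,0,0,0,0,115,1],[0,0,0,0,0,145,1],[0,0,0,0,0,163,1],[0,0,0,0,0,174,1],[0,0,0,0,0,174,1],[0,0,0,0,0,174,0],[0,0,0,0,0,174,-1],[0,0,0,0,0,174,-1],[0,0,0,0,0,174,-1],[0,0,0,0,0,174,-1],[0,0,0,0,0,174,-1],[0,0,0,0,0,174,-1],[0,0,0,0,0,174,-1],[0,0,0,0,0,174,-1]], force=20)

```text
time: 19.93
ee_pos: [0.5433, -0.3845, 0.0447]
eef_rot: [0.301, 0.954, -0.0, 0.0]
ft_force: [-0.7, -0.3, 2.1]
width: 0.0485
grip_force: 20.0
```

Emit:
apply_moves(steps=[[0,0,0,0,0,0,-1],[0,0,0,0,0,-20,-1],[0,0,0,0,0,-55,-1],[0,0,0,0,0,-95,-1],[0,0,0,0,0,-135,-1],[0,0,0,0,0,-167,-1],[0,0,0,0,0,-180,-1],[0,0,0,0,0,-180,-1],[0,0,0,0,0,-180,-1]])

```text
time: 20.68
ee_pos: [0.5431, -0.384, 0.2232]
eef_rot: [0.301, 0.954, 0.0, -0.0]
ft_force: [0.2, 0.0, -3.4]
width: 0.048
grip_force: 20.0
```

Run:
```python
from h import *
delta([.525,-.126,.05],np.radians(94.5))
```

```text
t 20.68 tcp [ 0.5431 -0.384   0.2232] q [ 3.006e-01  9.538e-01  3.000e-04 -5.000e-04] F [ 0.2  0.  -3.4] w 0.048 g 20.0 j [ 0.07  0.48  0.69  1.37 -0.3   1.39  1.71]
shift [162.5 200.9 173.4] rot [ 0.001 -0.001 -0.689]
```

Emit:
apply_moves(steps=[[0,0,-0.12,10,10,0,-1],[0,0,-0.24,25,25,0,-1],[0,0,-0.36,42,42,0,-1],[0,0,-0.48,60,60,0,-1],[0,0,-0.6,82,84,0,-1],[0,0,-0.689,105,112,0,-1],[0,0,-0.689,130,144,0,-1],[0,0,-0.689,150,177,0,-1],[0,0,-0.689,162,200,0,-1],[0,0,-0.689,163,201,0,-1],[0,0,-0.689,163,201,0,-1],[0,0,-0.689,163,201,0,-1],[0,0,-0.689,163,201,0,-1]])

```text
time: 21.77
ee_pos: [0.5242, -0.1275, 0.2233]
eef_rot: [-0.038, 0.999, -0.0, -0.001]
ft_force: [-0.1, 0.2, -2.5]
width: 0.0485
grip_force: 20.0
```

Emit:
apply_moves(steps=[[0,0,0,0,0,40,-1],[0,0,0,0,0,80,-1],[0,0,0,0,0,115,-1],[0,0,0,0,0,145,-1],[0,0,0,0,0,162,-1],[0,0,0,0,0,169,-1],[0,0,0,0,0,172,-1],[0,0,0,0,0,172,-1]])

```text
time: 22.43
ee_pos: [0.525, -0.127, 0.0526]
eef_rot: [-0.039, 0.999, -0.0, -0.0]
ft_force: [-1.0, -0.7, -1.1]
width: 0.0483
grip_force: 20.0
```

Emit:
apply_moves(steps=[[0,0,0,0,0,0,0.4],[0,0,0,0,0,0,0.5],[0,0,0,0,0,0,0.5],[0,0,0,0,0,0,0.5],[0,0,0,0,0,0,0.5],[0,0,0,0,0,0,0.5],[0,0,0,0,0,-20,0.5],[0,0,0,0,0,-55,0.5],[0,0,0,0,0,-95,0.5],[0,0,0,0,0,-135,0.5],[0,0,0,0,0,-175,0.5],[0,0,0,30,0,-210,-1],[0,0,0,60,0,-240,-1],[0,0,0,90,0,-240,-1],[0,0,0,90,0,-240,-1],[0,0,0,90,0,-240,-1],[0,0,0,90,0,-240,-1],[0,0,0,90,0,-240,-1]])

```text
time: 23.93
ee_pos: [0.4356, -0.1329, 0.292]
eef_rot: [-0.039, 0.999, -0.0, -0.0]
ft_force: [0.3, 1.0, 0.0]
width: 0.0266
grip_force: 0.0
```

Run:
```python
from h import *
st(); c,P=cam('scene','scene8.png')
b=np.array([.525,-.061]); a=np.radians(4.5); ex=np.array([np.cos(a),np.sin(a)]); ey=np.array([-ex[1],ex[0]])
d=P[:,:,:2]-b; X=d@ex; Y=d@ey; Z=P[:,:,2]
m=(abs(Y)<.14)&(X>.03)&(X<.13)&(Z>.13)&(Z<.30); print('lid', m.sum())
A=np.c_[Z[m]-.112,np.ones(m.sum())]; k,_,_,_=np.linalg.lstsq(A,X[m],rcond=None); print(k, Z[m].max(), 'angle',np.pi/2+np.arctan(k[0]))
for y in (.065,-.065):
    q=(abs(Y-y)<.035)&(abs(X)<.035)&(Z>.09)&(Z<.107); print('bottle',q.sum(),np.median(X[q]),np.median(Y[q]),np.median(Z[q]))
```

```text
t 23.93 tcp [ 0.4356 -0.1329  0.292 ] q [-3.940e-02  9.992e-01 -0.000e+00 -5.000e-04] F [0.3 1.  0. ] w 0.0266 g 0.0 j [-0.3  -0.11  0.46  1.79  0.05  1.45  1.8 ]
lid 2664
[0.17371433 0.07249932] 0.2804801363056335 angle 1.7427942544547068
bottle 176 -0.007341809103666171 0.06120973974660232 0.10227415602138212
bottle 202 -0.009536424701271844 -0.06850850505448752 0.1022250029205578
```

View pics/scene8.png

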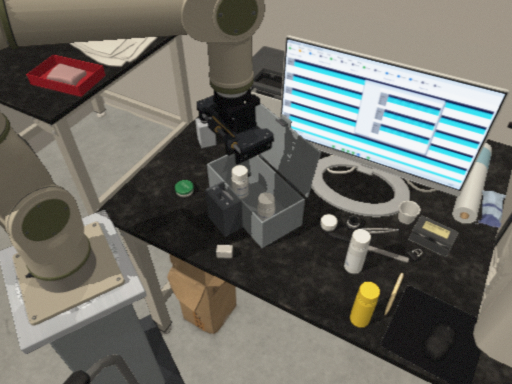

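Both bottles stand in the box, with caps at (239,178) and (265,203), and the lid is at 1.74 rad. Now I'll check the free space behind the lid so the closed fingers can hook over it and push.

Run:
```python
from h import *
b=np.array([.525,-.061]); a=np.radians(4.5); ex=np.array([np.cos(a),np.sin(a)]); ey=np.array([-ex[1],ex[0]])
for n in('topP','sceneP'):
    P=np.load(n+'.npy'); d=P[:,:,:2]-b; X=d@ex; Y=d@ey; Z=P[:,:,2]
    print(n,'cols Y -.2...+.2 ; rows X')
    for x in np.arange(.08,.30,.02):
        print(round(x,2),[int(1000*np.nanmax(np.where((abs(X-x-.01)<.01)&(abs(Y-y)<.02),Z,-.001))) for y in np.arange(-.2,.21,.04)])
h=b+ex*.075; print('hinge',h); 
def w(x,y,z): return [*(b+ex*x+ey*y),z]
delta(w(.125,-.0,.32),np.radians(94.5)); delta(w(.0,-.0,.36))
```

```text
topP cols Y -.2...+.2 ; rows X
0.08 [6, 5, 116, 117, 115, -1, 118, 116, 116, 8, 6]
0.1 [28, 30, 4, 4, 4, 6, 6, 5, 5, 5, 20]
0.12 [29, 31, 5, 5, 5, 5, 4, 4, 5, 19, 20]
0.14 [30, 28, 6, 6, 5, 7, 5, 6, 19, 20, 23]
0.16 [31, 4, 6, 5, 7, 5, 5, 20, 22, 19, 20]
0.18 [30, 12, 15, 16, 16, 11, 18, 21, 311, 276, 20]
0.2 [23, 18, 17, 16, 18, 16, 13, 348, 413, 410, 23]
0.22 [16, 17, 16, 15, 14, 17, 334, 412, 412, 21, 20]
0.24 [19, 17, 10, 6, 14, 341, 412, 412, -1, 20, 187]
0.26 [19, 14, 5, 6, 373, 414, 413, 0, -1, 188, 187]
0.28 [16, 5, 5, 338, 413, 412, -1, -1, -1, 21, 168]
sceneP cols Y -.2...+.2 ; rows X
0.08 [6, 6, 5, -1, -1, -1, -1, -1, -1, -1, -1]
0.1 [31, 29, 6, 6, -1, -1, -1, -1, -1, -1, -1]
0.12 [29, 29, 7, 7, -1, -1, -1, -1, -1, -1, 19]
0.14 [27, 28, 5, 6, 7, 6, 6, 7, 20, 24, 23]
0.16 [30, 7, 7, 7, 6, 8, 6, 22, 22, 24, 22]
0.18 [30, 14, 17, 17, 19, 17, 20, 22, 359, 367, 21]
0.2 [26, 18, 17, 19, 17, 18, 13, 388, 414, 411, 21]
0.22 [16, 21, 17, 15, 18, 18, 379, 415, 414, 23, 183]
0.24 [16, 18, 6, 7, 6, 386, 414, 414, 21, 23, 188]
0.26 [18, 13, 6, 7, 366, 414, 413, 32, 25, 21, -1]
0.28 [16, 6, 5, 391, 414, 415, 20, 17, 22, -1, -1]
hinge [ 0.5997688  -0.05511557]
t 23.98 tcp [ 0.4356 -0.1329  0.2919] q [-3.940e-02  9.992e-01 -2.000e-04 -7.000e-04] F [0.1 0.3 0.7] w 0.0224 g 0.0 j [-0.3  -0.11  0.46  1.79  0.05  1.45  1.8 ]
shift [-219.7   64.6  -28.5] rot [-0.    -0.001  0.   ]
t 23.98 tcp [ 0.4356 -0.1329  0.2919] q [-3.940e-02  9.992e-01 -2.000e-04 -7.000e-04] F [0.1 0.3 0.7] w 0.0224 g 0.0 j [-0.3  -0.11  0.46  1.79  0.05  1.45  1.8 ]
shift [-94.7  64.6 -68.3] rot None
```

Emit:
apply_moves(steps=[[0,0,0,0,15,-35,-1],[0,0,0,-20,30,-45,-1],[0,0,0,-60,45,-45,-1],[0,0,0,-100,45,-45,-1],[0,0,0,-140,45,-45,-1],[0,0,0,-180,45,-45,-1],[0,0,0,-220,45,-45,-1],[0,0,0,-222,45,-45,-1],[0,0,0,-222,45,-45,-1]])

```text
time: 24.73
ee_pos: [0.6548, -0.0699, 0.3327]
eef_rot: [-0.04, 0.999, -0.001, -0.003]
ft_force: [0.7, -0.5, -0.3]
width: 0.0005
grip_force: 0.0
```

Run:
```python
from h import *
b=np.array([.525,-.061]); a=np.radians(4.5); ex=np.array([np.cos(a),np.sin(a)]); ey=np.array([-ex[1],ex[0]])
s=st(); d=s['ee_pos'][:2]-b; print('box XY',d@ex,d@ey)
c,P=cam('wrist','wrist9.png'); d=P[:,:,:2]-b; X=d@ex; Y=d@ey; Z=P[:,:,2]
m=(abs(Y)<.13)&(abs(Z-.25)<.035)&(X<.2)&(X>0); print('lid pts',m.sum())
for z in np.arange(.215,.285,.01):
    q=m&(abs(Z-z)<.005); 
    if q.sum()>5: print(round(z,3),q.sum(),X[q].min().round(4),X[q].max().round(4))
```

```text
t 24.73 tcp [ 0.6548 -0.0699  0.3327] q [-3.990e-02  9.992e-01 -9.000e-04 -3.400e-03] F [ 0.7 -0.5 -0.3] w 0.0005 g 0.0 j [-0.27  0.41  0.46  1.18 -0.17  1.6   1.8 ]
box XY 0.12870033365403188 -0.019041417512682072
lid pts 6936
0.215 370 0.0902 0.1969
0.225 767 0.0913 0.0945
0.235 903 0.093 0.0966
0.245 1001 0.0949 0.098
0.255 2418 0.097 0.1042
0.265 630 0.0812 0.1994
0.275 847 0.0809 0.2
```

View pics/wrist9.png

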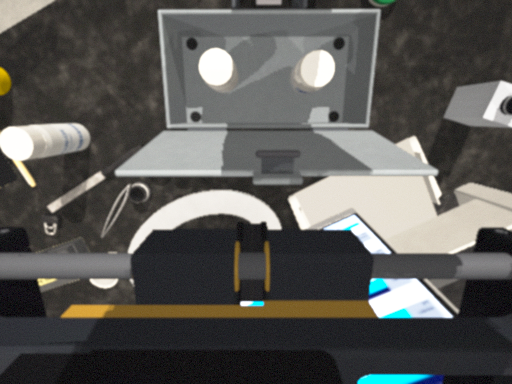

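The picture shows both caps inside the box at (216,67) and (317,68). The lid's top edge is at row 172 and the shut fingers at (252,255) are well behind it. Lower behind the lid and push forward.

Emit:
apply_moves(steps=[[0,0,0,0,0,35,-1],[0,0,0,0,0,70,-1],[0,0,0,0,0,92,-1],[0,0,0,0,0,97,-1],[0,0,0,8,0,97,-1],[0,0,0,16,0,97,-1],[0,0,0,24,0,97,-1],[0,0,0,32,0,97,-1],[0,0,0,40,0,97,-1]])

```text
time: 25.53
ee_pos: [0.6128, -0.0745, 0.2423]
eef_rot: [-0.039, 0.999, 0.0, 0.002]
ft_force: [1.7, -0.8, 0.7]
width: 0.0007
grip_force: 0.8
```

```bash
cat > lid.py <<'E'
from h import *
b=np.array([.525,-.061]); a=np.radians(4.5); ex=np.array([np.cos(a),np.sin(a)]); ey=np.array([-ex[1],ex[0]])
s=st(); d=s['ee_pos'][:2]-b; print('box XY',d@ex,d@ey)
for n in ('scene','wrist'):
    c,P=cam(n); d=P[:,:,:2]-b; X=d@ex; Y=d@ey; Z=P[:,:,2]
    m=(Y>-.135)&(Y<-.08)&(X>-.08)&(X<.13)&(Z>.108)&(Z<.27)
    print(n,m.sum(),'angle',np.median(np.arctan2(Z[m]-.112,.075-X[m])[(Z[m]>.14)|(X[m]<0)]) if m.any() else '')
E
python3 lid.py
```

```text
t 25.53 tcp [ 0.6128 -0.0745  0.2423] q [-3.900e-02  9.992e-01  1.000e-04  1.500e-03] F [ 1.7 -0.8  0.7] w 0.0007 g 0.8 j [-0.31  0.32  0.45  1.48 -0.14  1.38  1.8 ]
box XY 0.08651872280188197 -0.02035125020586967
scene 803 angle 1.5188312079609125
wrist 4998 angle 1.5183895048956293
```

The fingers touch the lid, which is now at 1.52 rad. I'll follow the arc down to about 0.3 rad.

Emit:
apply_moves(steps=[[0,0,0,11,0,2,-1],[0,0,0,22,0,4,-1],[0,0,0,33,0,7,-1],[0,0,0,45,0,11,-1],[0,0,0,57,0,16,-1],[0,0,0,68,0,21,-1],[0,0,0,78,0,26,-1],[0,0,0,87,0,31,-1],[0,0,0,96,0,37,-1],[0,0,0,105,0,44,-1],[0,0,0,114,0,51,-1],[0,0,0,122,0,59,-1],[0,0,0,129,0,67,-1],[0,0,0,135,0,74,-1],[0,0,0,140,0,82,-1],[0,0,0,140,0,82,-1]])

```text
time: 26.97
ee_pos: [0.4723, -0.0851, 0.1573]
eef_rot: [-0.039, 0.999, 0.0, -0.001]
ft_force: [-0.7, -0.6, 0.6]
width: 0.0007
grip_force: 0.6
```

```bash
python3 lid.py
```

```text
t 26.97 tcp [ 0.4723 -0.0851  0.1573] q [-3.900e-02  9.992e-01  1.000e-04 -9.000e-04] F [-0.7 -0.6  0.6] w 0.0007 g 0.6 j [-0.34  0.05  0.44  1.94 -0.02  1.16  1.76]
box XY -0.054429233407818425 -0.01993704968678208
scene 1083 angle 0.345391513478017
wrist 5634 angle 0.32448912972039406
```

Lid is at 0.33 rad, as planned. Press down, and shift toward the box's mid line.

Emit:
apply_moves(steps=[[0,0,0,4,3,10,-1],[0,0,0,6,6,20,-1],[0,0,0,7,9,29,-1],[0,0,0,7,10,35,-1],[0,0,0,7,10,38,-1],[0,0,0,7,10,40,-1],[0,0,0,7,10,42,-1],[0,0,0,7,10,43,-1],[0,0,0,7,10,43,-1]])

```text
time: 27.82
ee_pos: [0.4655, -0.0754, 0.1149]
eef_rot: [-0.039, 0.999, 0.0, -0.001]
ft_force: [-1.7, -1.0, 1.8]
width: 0.0004
grip_force: 0.9
```

Emit:
apply_moves(steps=[[0,0,0,0,0,1,-1],[0,0,0,0,0,2,-1],[0,0,0,0,0,3,-1],[0,0,0,0,0,3,-1]])

```text
time: 28.15
ee_pos: [0.4656, -0.0754, 0.1127]
eef_rot: [-0.039, 0.999, 0.0, -0.0]
ft_force: [-4.6, 0.5, 8.3]
width: 0.0004
grip_force: 4.4
```

```bash
python3 lid.py
```

```text
t 28.15 tcp [ 0.4656 -0.0754  0.1127] q [-3.920e-02  9.992e-01  3.000e-04 -2.000e-04] F [-4.6  0.5  8.3] w 0.0004 g 4.4 j [-0.35  0.09  0.43  2.01 -0.04  1.06  1.75]
box XY -0.06032536518641944 -0.00967504445597817
scene 1282 angle 0.04831828642252544
wrist 6416 angle 0.008094934680550728
```

Emit:
apply_moves(steps=[[0,0,0,0,0,1,-1],[0,0,0,0,0,2,-1],[0,0,0,0,0,3,-1],[0,0,0,0,0,3,-1]])

```text
time: 28.58
ee_pos: [0.4657, -0.0754, 0.1105]
eef_rot: [-0.039, 0.999, 0.0, -0.0]
ft_force: [-9.1, 1.0, 19.2]
width: 0.0007
grip_force: 9.9
```

Emit:
apply_moves(steps=[[0,0,0,0,0,-4,-1],[0,0,0,0,0,-8,-1],[0,0,0,0,0,-12,-1],[0,0,0,0,0,-16,-1],[0,0,0,0,0,-20,-1],[0,0,0,0,0,-20,-1],[0,0,0,0,0,-20,-1]])

```text
time: 29.17
ee_pos: [0.466, -0.0756, 0.1296]
eef_rot: [-0.039, 0.999, 0.0, 0.0]
ft_force: [0.2, -0.7, -0.3]
width: 0.0004
grip_force: 0.0
```

```bash
python3 lid.py
```

```text
t 29.17 tcp [ 0.466  -0.0756  0.1296] q [-3.910e-02  9.992e-01  1.000e-04  2.000e-04] F [ 0.2 -0.7 -0.3] w 0.0004 g 0.0 j [-0.35  0.06  0.43  1.99 -0.03  1.09  1.74]
box XY -0.05998115609231423 -0.00991371841712087
scene 1300 angle 0.07788865905381191
wrist 6223 angle 0.03511921471990449
```

Emit:
apply_moves(steps=[[0,0,0,0,0,-30,-1],[0,0,0,0,0,-70,-1],[0,0,0,0,0,-110,-1],[0,0,0,0,0,-140,-1],[0,0,0,0,0,-140,-1],[0,0,0,0,0,-140,-1],[0,0,0,0,0,-140,-1],[0,0,0,0,0,-140,-1]])

```text
time: 29.93
ee_pos: [0.4652, -0.0756, 0.2682]
eef_rot: [-0.039, 0.999, -0.0, -0.001]
ft_force: [-0.2, 0.3, -0.2]
width: 0.0004
grip_force: 0.0
```

Run:
```python
from h import *
b=np.array([.525,-.061]); a=np.radians(4.5); ex=np.array([np.cos(a),np.sin(a)]); ey=np.array([-ex[1],ex[0]])
st()
def fit(P,t):
    d=P[:,:,:2]-b; X=d@ex; Y=d@ey; Z=P[:,:,2]
    m=(abs(Y)<.13)&(X>-.065)&(X<.065)&(Z>.10)&(Z<.16)
    k=np.polyfit(.075-X[m],Z[m],1); print(t,m.sum(),'slope',k.round(4))
fit(np.load('topP.npy'),'top start');fit(np.load('sceneP.npy'),'scene start')
fit(cam('top')[1],'top now'); fit(cam('scene','scene10.png')[1],'scene now')
P=cam('wrist')[1]; fit(P,'wrist')
P=cam('top')[1]; q=P[(P[:,:,2]>.12)&(P[:,:,2]<.16)&(np.hypot(P[:,:,0]-.538,P[:,:,1]-.275)<.03)]; print('key',len(q),(q.max(0)+q.min(0))/2,q.max(0))
```

```text
t 29.93 tcp [ 0.4652 -0.0756  0.2682] q [-0.0391  0.9992 -0.     -0.0011] F [-0.2  0.3 -0.2] w 0.0004 g 0.0 j [-0.37 -0.05  0.42  1.8   0.02  1.4   1.7 ]
top start 4451 slope [0.0072 0.116 ]
scene start 3205 slope [0.0054 0.1181]
top now 263 slope [0.006  0.1156]
scene now 3173 slope [0.0066 0.1181]
wrist 11019 slope [-0.0084  0.1175]
key 105 [0.53858274 0.27473143 0.13452605] [0.55065685 0.2869394  0.14862021]
```

View pics/scene10.png

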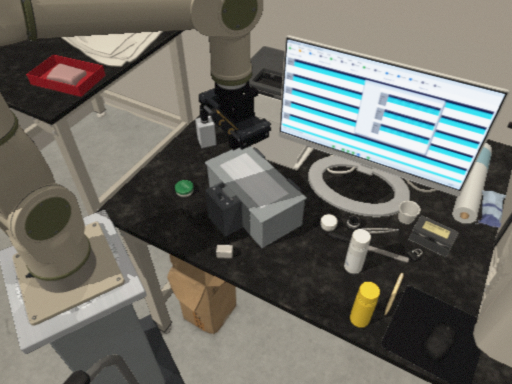

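The lid is shut and latched, with the same slope as at the start. The key is upright in its stand behind the gripper, and the tall bottle is outside at (357,250). Nothing touches the robot, so I'm handing in.

```bash
python3 -c "
from bench import r
print(r.close_job())"
```

```text
the job is handed in; nothing more can be done
None
```

The job is handed in. Both short powder bottles are in the box, the lid is latched shut on its own, the key stands in its stand, and the tall and yellow bottles were left alone. The hand-in call returned no verdict, so this rests on my last camera measurements.

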